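Throw the lathe's feed lever into the three-dot notch

ROBOT

A 6-joint arm with a two-finger parallel gripper is mounted at the origin on a cart in front of the work surface, level with it; the furniture and walls round the work are solid. World frame = base frame: x ahead of the robot, y to its left, z up, the work surface at z = 0. Lengths are in m, angles in rad, forces in N, time in s.
With the tool pointing down it reaches from about 0.3 to 0.875 m from the base axis. Payload 6.4 kg.
Tool frame: the origin (TCP) lies on the centre line of the jaws, within the pads' length; the fingertips stand 25 mm ahead of it and the grasp point (between the pads) lies 6 mm ahead of it (manip.tcp_to_tips is the distance from the TCP to the fingertips, in m); z points along the fingers, y is the line along which they close (so a half turn about z gives the same grasp; the last joint's range is limited). The gripper opens to 85 mm and grips with 20 to 120 N. Pads are 22 mm wide; open, the fingers measure 114 mm over their backs; the gripper's body (76 mm by 85 mm) begins 54 mm behind the grasp point. The pads swing forward as they close: fully open they stand 13 mm farther back than shut.
Start: joints at [-1.353, 0.181, 1.607, -0, 1.354, -0.206], TCP at [0.236, -0.524, 0.256] pointing down, gripper open.
Joint ranges: [-2.99, 2.99], [-0.89, 2.07], [0.3, 2.58], [-1.14, 4.28], [0, 2.63], [-3.12, 3.12]. Speed limits (rad/s): [2.57, 2.57, 3.01, 3.14, 3.14, 3.14].

INTERFACE

Orientations are given as a unit quaternion [w, x, y, z].
In Python, from station import manip gives the robot as it stands. The module is installed in compiled form; this text tells all that it offers.
- The arm moves only by the tool play_rows, never from a script. Its argument "series" is one flat list of numbers, 4 for each row, row after row: the shift along the tool's x, y, z in mm, then the turn about the tool's z in degrees. A call has 1 to 8 rows; each row is the pose to reach, as a shift and turn from the pose commanded when the call began, along the tool's axes at that moment; what a row does not reach only later rows make up. A row lasts 1/10 s, in which the tool goes at most 50 mm and 8.59 degrees, less where a joint would pass 70% of its speed; a pose out of reach is approached as far as the arm can. A call with a gripper value outside its range is refused whole. "claw" is the finger opening in mm, from 0 to 85.4, set as the call begins (left out, the last holds). The fingers move at their own pace and stop on an object; "newtons" is the grip in N (left out, the last holds). Time passes only in rows, so rows that repeat a pose let the fingers close. It gives the time, the measured TCP pose, the force, the opening and the grip force at its end, in the units of the state.
- manip.state(): the state, without advancing time (a new reading comes with each control period).
- manip.snapshot(name): name is "side" or "top" or "wrist"; returns the picture (384x512x3 uint8, blue, green, red); there is no depth.
- manip.camera_params(name): a dict with "fx", "fy", "cx", "cy" (pixels), "position" and "attitude" of the camera in the world; the wrist camera has in their place "T_tool_cam" (4x4, takes a point from camera to tool coordinates, whose origin is the TCP and whose axes are the flange's). Camera axes: x right, y up, looking along -z (the intrinsics and any distortion apply to the point x, -y, -z); pixel columns grow to the right and rows downward; lengths in m; the calibration is good to about 2 mm. A picture is of the moment at which its call begins: read the wrist's pose just before it. camera_params takes no time and is no camera call.
- manip.finish_job(): hands the job in; it is judged then, once.
The state is a dict: "time_s": time; "q": joint angles; "joint_velocities": joint speeds; "joint_torque": joint torques, N m; "eef_pos": TCP position; "eef_rot": TCP orientation; "force": force on the tool from outside, world axes, zero at the start; "torque": the same for the moment, N m; "gripper_width": finger opening in m; "gripper_force": force on a finger pad.
Only numpy, scipy, OpenCV 4.12 (cv2) and the standard library are available. Lean on these libraries where they do the work, as an engineer would, in place of code of your own. Each camera call takes 0.05 s, during which the arm holds its last target. There are 200 camera calls.

TASK

Set the feed of the small bench lathe: pull the black knob of the feed lever out, swing the lever to the notch stamped with three dots (the third from the left) and let the pin drop fully home in that notch. Then let go and move clear, and leave the oil bottle and the chuck key in front of the lathe where they are.

Things in the scene. Friction and masses are not known exactly. Their poses are not given: they have to be found in the camera images.
- lathe: Grey bench lathe, fixed, 420 mm wide, 304 high. Origin on the bench under the feed lever's knob as it is at lever 0 with the pin home; x from front to back, y to its left, z up. The feed gearbox juts out at the lower front (y -100..100 mm, front at x -86). Its face slopes 35 deg from level: face normal (-0.574, 0, 0.819), up the face (0.819, 0, 0.574).
- tray_edge (a point): Middle of the lower front edge of the tool tray on top of the lathe (lathe x 5 mm, 286 mm above the bench, edge from y -75 to 100). It hangs over the knob, so a hand coming straight down meets it: come along the face normal, tool tilted about 35 deg, its back towards the front.
- pivot (a point): Where the lever's pivot axis meets the sloping gearbox face; the axis runs along the face normal.
- knob (a point): Centre of the black knob's head (barrel 36 mm across, 24 mm long along the face normal) at the lever's free end, 95 mm from the pivot axis and, with the pin home, 57 mm out from the face. Below the head a 17 mm neck, free for 18 mm, then the lever's boss (26 mm across). The knob swings with the lever and slides with its pin along the face normal.
- sector (a point): Point on the gearbox face under the knob at lever 0: middle of the notched light-metal sector's nominal place. The sector has four notches 13.5 mm wide, stamped with 1 to 4 dots from left to right. It is clamped through slots and as a whole may sit up to 9 mm left or right of nominal; this point does not show by how much: find the notch by sight or touch.
- lever (a joint): Swing of the steel lever about the face normal, rad: 0 straight up the face, positive to the right (lathe -y), stops at -0.62 and 0.62. It stays where it is left and takes about 1 N at the knob, 2 N with the pin dragging. Notches nominally at -0.45, -0.15, 0.15, 0.45, each up to 0.1 off as the sector sits. It starts at or between the first two notches.
- plunger (a joint): How far knob and 10 mm pin are pulled out along the face normal, m: 0 pin home in a notch, about 0.007 resting on the sector between notches, stop 0.014. Clear of the notches above 0.008. A spring pushes in with 5 N (home) to 9 N (stop). Released over a notch, or drawn along with the knob free to slide until it gets there, the pin drops in and holds the lever firmly.
- chuck_key_mid (a point): Middle of the steel chuck key (70x73x17 mm) lying on the bench in front of the gearbox; leave it.
- oil_bottle_mid (a point): Middle of the little white oil bottle (36 mm across, 105 mm high) standing on the bench in front of the lathe bed; leave it.

How it is judged:
At the end, for the whole second after the job is handed in: The pin is home in the third notch from the left (knob pulled out by less than 2.5 mm, lever between 0.03 and 0.27 rad), the lever is at rest and let go; chuck key and oil bottle within 30 mm of where they were (value of joint lever between 0.03 and 0.27 rad and value of joint plunger below 0.0025 m and velocity of joint lever between -0.05 and 0.05 rad/s and distance of each of chuck_key_mid, oil_bottle_mid from where it was at the start of the episode below 0.03 m); the robot touches nothing.
It fails at once if the chuck key is shifted by more than 30 mm (distance of chuck_key_mid from where it was at the start of the episode above 0.03 m).
It fails at once if the oil bottle is shifted by more than 30 mm or knocked over (distance of oil_bottle_mid from where it was at the start of the episode above 0.03 m).
It also fails if it takes over 54 s, if anything falls off the work surface, if the arm or the gripper's body presses on something with over 40 N, if the wrist force passes 120 N, or if a joint passes its speed limit or range.

## Working session

There is one attempt and no reset: what is moved stays moved. The work goes in short steps, Python scripts to look and compute and a tool call to move; the robot and the scene stay as the last step left them, time stands still between calls to the robot, and variables do not carry over. Pictures are saved under pics/ and viewed, at most 10 in all, crops included, and the job is handed in when it is done.

Besides the shell and the picture viewer there is one more tool, called after "Request:" as name(argument=value, ...) on one line, values as JSON. play_rows: Moves the arm, as the interface text tells. Its arguments: {"type":"object","properties":{"series":{"type":"array","items":{"type":"number"}},"claw":{"type":"number"},"newtons":{"type":"number"}},"required":["series"]}

```bash
mkdir -p pics; python3 - <<'E'
from station import manip
import cv2,numpy as np
s=manip.state();print(s)
a=manip.snapshot("side");b=manip.snapshot("top")
for n in("side","top","wrist"):print(n,manip.camera_params(n))
cv2.imwrite("pics/side.png",a);cv2.imwrite("pics/top.png",b)
E
```

```text
{'time_s': 0.0, 'q': array([-1.35330097e+00,  1.81558759e-01,  1.60801149e+00, -2.38883952e-05,
        1.35379008e+00, -2.06292193e-01]), 'joint_velocities': array([ 0.00020168,  0.00072861,  0.00039009, -0.00106785, -0.00093576,
        0.00058294]), 'joint_torque': array([-9.84770813e-04, -4.44880879e+01, -3.51337516e+01, -3.62431147e-04,
        9.00631916e-03,  1.60565475e-05]), 'eef_pos': array([ 0.23635018, -0.52361856,  0.25537246]), 'eef_rot': array([-8.83762040e-04,  9.77633461e-01,  2.10314135e-01, -1.66124845e-05]), 'force': array([ 0.30754391, -0.42770244, -0.58658128]), 'torque': array([-0.05238367, -0.03838148,  0.03771889]), 'gripper_force': 0.0, 'gripper_width': 0.08541745201641164}
side {'fx': 463.0466188984542, 'fy': 463.0466188984542, 'cx': 252.52657211605325, 'cy': 187.39280237954932, 'position': array([0.36982353, 0.44935825, 0.63521726]), 'attitude': array([-0.0848383 , -0.03865686,  0.50086669,  0.86048863])}
top {'fx': 365.2370953248904, 'fy': 365.2370953248904, 'cx': 246.2825626403187, 'cy': 193.22234202213406, 'position': array([ 0.213705  , -0.22756012,  0.95570073]), 'attitude': array([-0.53362286, -0.11166304,  0.17004192,  0.82089205])}
wrist {'fx': 272.8500583856362, 'fy': 272.8500583856362, 'cx': 260.5958693231957, 'cy': 191.34101402423266, 'T_tool_cam': array([[ 1.37270077e-04,  9.48863073e-01,  3.15687899e-01,
         8.15555342e-02],
       [ 9.99999910e-01, -3.33532384e-06, -4.24803420e-04,
         4.53807816e-04],
       [-4.02027357e-04,  3.15687928e-01, -9.48862988e-01,
        -1.17862661e-01],
       [ 0.00000000e+00,  0.00000000e+00,  0.00000000e+00,
         1.00000000e+00]])}
```

View pics/side.png

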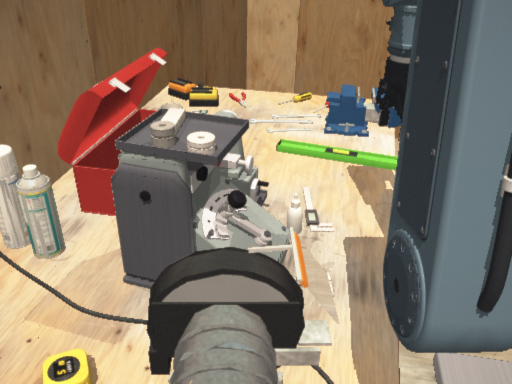

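View pics/top.png

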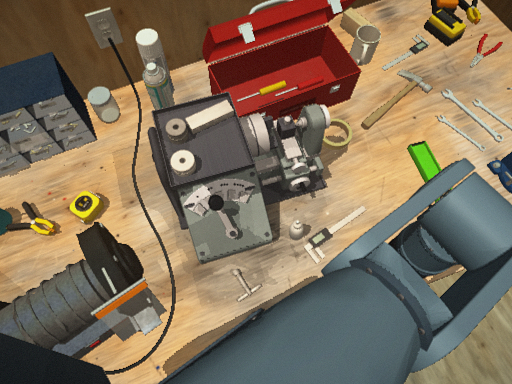

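The side view shows the knob at about (236,199), and the top view shows it at (216,203) with the pivot near (236,236). The chuck key is at (243,284) and the bottle at (297,230) in the top view. I'll enlarge both.

```bash
python3 - <<'E'
import cv2,numpy as np
a=cv2.imread("pics/side.png")[155:280,180:310];b=cv2.imread("pics/top.png")[140:270,150:280]
r=lambda i:cv2.resize(i,(400,400),interpolation=cv2.INTER_CUBIC)
cv2.imwrite("pics/crop.png",np.hstack([r(a),r(b)]))
E
```

```text
(no output)
```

View pics/crop.png

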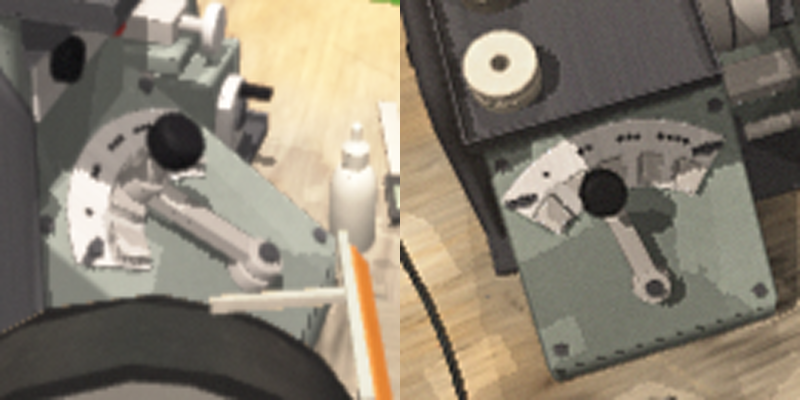

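The crops show the knob between the 1-dot and 2-dot marks. The three-dot mark is at top-crop (628,136) and side-crop (115,142). The face bolts are visible in both views, so I'll triangulate from those.

```bash
cat > h.py <<'E'
import numpy as np,cv2
from scipy.spatial.transform import Rotation as R
from station import manip
def Q(q): return R.from_quat(np.roll(q,-1)).as_matrix()
def ray(n,uv,pose=None):
    c=manip.camera_params(n)
    d=np.array([(uv[0]-c['cx'])/c['fx'],-(uv[1]-c['cy'])/c['fy'],-1])
    if n=='wrist':
        T=c['T_tool_cam'];M=Q(pose[1])
        p=pose[0]+M@T[:3,3];d=M@T[:3,:3]@d
    else: p=c['position'];d=Q(c['attitude'])@d
    return p,d/np.linalg.norm(d)
def tri(r1,r2):
    A=np.c_[r1[1],-r2[1]];t=np.linalg.lstsq(A,r2[0]-r1[0],rcond=None)[0]
    a=r1[0]+t[0]*r1[1];b=r2[0]+t[1]*r2[1]
    return (a+b)/2,np.linalg.norm(a-b)
E
python3 - <<'E'
from h import *
np.set_printoptions(precision=4,suppress=True)
L=lambda x,y:(180+x/3.077,155+y/3.2)
T=lambda x,y:(150+(x-400)/3.077,140+y/3.077)
P={}
for n,l,t in [("knob",(175,142),(603,193)),("piv",(266,252),(655,288)),("UL",(47,222),(503,163)),("UR",(147,85),(714,105)),("LR",(320,235),(760,290)),
  ("d1",(88,212),(519,202)),("d3",(115,142),(628,136)),("d4",(140,128),(672,136))]:
    P[n],e=tri(ray("side",L(*l)),ray("top",T(*t)));print(n,P[n],round(e,4))
for a,b in(("UL","UR"),("UR","LR"),("piv","knob")):
    d=P[b]-P[a];print(a,b,np.linalg.norm(d),np.degrees(np.arctan2(d[1],d[0])),np.degrees(np.arcsin(d[2]/np.linalg.norm(d))))
E
```

```text
knob [ 0.5303 -0.2901  0.1769] 0.0007
piv [ 0.4718 -0.304   0.0955] 0.0024
UL [ 0.5962 -0.2303  0.1499] 0.0
UR [ 0.5751 -0.4018  0.1502] 0.0
LR [ 0.4456 -0.3865  0.0566] 0.0009
d1 [ 0.5643 -0.2303  0.1578] 0.0135
d3 [ 0.5793 -0.3288  0.1477] 0.0005
d4 [ 0.5696 -0.3621  0.1395] 0.0023
UL UR 0.17284291061835239 -97.00074661534826 0.07982323708053418
UR LR 0.1605015295349052 173.24736121927427 -35.649165827422074
piv knob 0.10122003267997458 13.337721051281473 53.55248430084166
```

```bash
cat >> h.py <<'E'
yaw=np.radians(-6.9)
hx=np.array([np.cos(yaw),np.sin(yaw),0]);hy=np.array([-hx[1],hx[0],0]);z=np.array([0,0,1.])
n_=-.5736*hx+.8192*z;u_=.8192*hx+.5736*z;F=np.c_[u_,-hy,n_]  # up face, right, out
P0=(np.array([.5962,-.2303,.1499])+[.5751,-.4018,.1502])/2
def face(p): return F.T@(np.asarray(p)-P0)
E
python3 - <<'E'
from h import *
np.set_printoptions(precision=4,suppress=True)
for k,p in dict(knob=[.5303,-.2901,.1769],piv=[.4718,-.304,.0955],d3=[.5793,-.3288,.1477],LR=[.4456,-.3865,.0566]).items(): print(k,face(p)*1e3)
# knob by black mask in top: ellipse fit
L=lambda x,y:(180+x/3.077,155+y/3.2)
T=lambda x,y:(150+(x-400)/3.077,140+y/3.077)
def plane(r,h):
    p=face(r[0]);d=F.T@r[1];return (p+d*(h-p[2])/d[2])
pv=plane(ray("top",T(655,288)),.014)
for nm,q in dict(n1=(519,202),n2=(587,150),n3=(628,136),n4=(672,136)).items():
  for h in(0.003,.008):
    v=plane(ray("top",T(*q)),h)-pv;print(nm,h,v*1e3,np.arctan2(v[1],v[0]))
for nm,q in dict(n1=(88,212),n2=(95,170),n3=(115,142),n4=(140,128)).items():
    v=plane(ray("side",L(*q)),.006)-plane(ray("side",L(265,252)),.014);print(nm,v*1e3,np.arctan2(v[1],v[0]))
print(pv)
E
```

```text
knob [-32.1671 -19.1125  55.3026]
piv [-125.0662    1.7149   20.9744]
d3 [-5.2574 13.4205  0.8123]
LR [-160.5675   86.7649   -1.6581]
n1 0.003 [ 95.8159 -84.9936 -11.    ] -0.7256149177276427
n1 0.008 [ 96.8655 -84.7666  -6.    ] -0.718884472055088
n2 0.003 [121.3335 -22.837  -11.    ] -0.18604026258917486
n2 0.008 [122.2372 -22.9652  -6.    ] -0.1857094425942073
n3 0.003 [123.3815  11.2271 -11.    ] 0.09074534400011296
n3 0.008 [124.2736  10.9042  -6.    ] 0.08751951530068522
n4 0.003 [113.9044  45.0884 -11.    ] 0.37691870075833783
n4 0.008 [114.8506  44.572   -6.    ] 0.3701940490254147
n1 [108.9793 -72.7795  -8.    ] -0.5888063383598158
n2 [120.34   -37.9046  -8.    ] -0.3051420699961604
n3 [120.3761  -3.1171  -8.    ] -0.025888991311704173
n4 [112.3305  25.7159  -8.    ] 0.22505302710807115
[-0.1286  0.0021  0.014 ]
```

Request:
play_rows(series=[0, 0, -50, 0, 0, 0, -100, 0, 0, 0, -150, 0, 30, -12, -190, 0, 70, -28, -210, 0, 115, -46, -220, 0, 160, -64, -220, 0, 200, -80, -220, 0])

```text
time_s: 0.9
eef_pos: [0.3871, -0.3672, 0.4766]
eef_rot: [0.0, 0.978, 0.21, 0.0]
force: [1.5, -1.3, 0.1]
gripper_width: 0.0855
gripper_force: 0.0
```

```bash
python3 - <<'E'
from h import *
np.set_printoptions(precision=3,suppress=True)
s=manip.state();print(s['time_s'],s['q'],s['eef_pos']);print(Q(s['eef_rot']))
E
```

```text
0.9 [-0.982 -0.002  1.372  0.     1.771  0.165] [ 0.387 -0.367  0.477]
[[ 0.911  0.411  0.001]
 [ 0.411 -0.911 -0.   ]
 [ 0.     0.001 -1.   ]]
```

Request:
play_rows(series=[20, 12, -44, 0, 40, 24, -88, 0, 60, 36, -132, 0, 80, 48, -176, 0, 100, 60, -220, 0, 120, 72, -264, 0, 140, 84, -308, 0, 160, 96, -350, 0])

```text
time_s: 1.7
eef_pos: [0.5109, -0.3587, 0.7313]
eef_rot: [0.009, 0.978, 0.21, 0.009]
force: [-0.1, 0.2, 0.7]
gripper_width: 0.0855
gripper_force: 0.0
```

```bash
python3 - <<'E'
from h import *
np.set_printoptions(precision=3,suppress=True)
s=manip.state();print(s['time_s'],s['q'],s['eef_pos']);print(Q(s['eef_rot']))
E
```

```text
1.7 [-0.805  0.452  0.299  0.008  2.365  0.348] [ 0.511 -0.359  0.731]
[[ 0.911  0.411  0.022]
 [ 0.412 -0.911 -0.015]
 [ 0.014  0.022 -1.   ]]
```

Request:
play_rows(series=[40, 20, -20, 0, 80, 40, -40, 0, 120, 60, -60, 0, 160, 80, -80, 0, 200, 100, -100, 0, 240, 120, -120, 0])

```text
time_s: 2.3
eef_pos: [0.5887, -0.313, 0.7015]
eef_rot: [0.02, 0.977, 0.21, 0.021]
force: [1.1, -0.4, -0.4]
gripper_width: 0.0852
gripper_force: 0.0
```

```bash
python3 - <<'E'
from h import *
np.set_printoptions(precision=3,suppress=True)
s=manip.state();print(s['time_s'],s['q'],s['eef_pos']);print(Q(s['eef_rot']))
E
```

```text
2.3 [-0.669  0.502  0.298  0.009  2.285  0.484] [ 0.589 -0.313  0.702]
[[ 0.911  0.41   0.049]
 [ 0.412 -0.911 -0.03 ]
 [ 0.032  0.047 -0.998]]
```

Request:
play_rows(series=[-15, -5, 40, 0, -30, -10, 80, 0, -30, -10, 80, 0])

```text
time_s: 2.6
eef_pos: [0.5591, -0.3183, 0.6084]
eef_rot: [0.012, 0.978, 0.21, 0.014]
force: [0.3, -0.8, -1.7]
gripper_width: 0.0852
gripper_force: 0.0
```

```bash
python3 - <<'E'
from h import *
np.set_printoptions(precision=3,suppress=True)
s=manip.state();print(s['time_s'],s['q'],s['eef_pos']);print(Q(s['eef_rot'])[:,2])
E
```

```text
2.6 [-0.706  0.297  0.778  0.009  2.031  0.446] [ 0.559 -0.318  0.608]
[ 0.033 -0.017 -0.999]
```

Request:
play_rows(series=[40, -24, 0, 0, 80, -48, 0, 0, 120, -72, 0, 0, 160, -96, 0, 0, 200, -120, 0, 0, 240, -144, 0, 0, 280, -120, 0, 0, 320, -96, 0, 0])

```text
time_s: 3.4
eef_pos: [0.7655, -0.0919, 0.5884]
eef_rot: [0.022, 0.977, 0.212, 0.03]
force: [1.6, -0.9, -2.3]
gripper_width: 0.0854
gripper_force: 0.0
```

Request:
play_rows(series=[43, 26, 0, 0])

```text
time_s: 3.5
eef_pos: [0.7855, -0.0959, 0.5766]
eef_rot: [0.028, 0.976, 0.211, 0.046]
force: [-0.3, 0.0, 1.3]
gripper_width: 0.0853
gripper_force: 0.0
```

Request:
play_rows(series=[43, 26, 0, 0])

```text
time_s: 3.6
eef_pos: [0.805, -0.0988, 0.5621]
eef_rot: [0.033, 0.975, 0.21, 0.059]
force: [0.0, -0.4, 0.1]
gripper_width: 0.0853
gripper_force: 0.0
```

Request:
play_rows(series=[43, 26, 0, 0])

```text
time_s: 3.7
eef_pos: [0.8235, -0.1013, 0.5481]
eef_rot: [0.038, 0.974, 0.21, 0.073]
force: [0.4, 0.1, -0.1]
gripper_width: 0.0855
gripper_force: 0.0
```

```bash
python3 - <<'E'
from h import *
np.set_printoptions(precision=3,suppress=True)
s=manip.state();print(s['time_s'],s['q'],s['eef_pos']);print(Q(s['eef_rot']))
E
```

```text
3.7 [-0.265  0.723  0.298 -0.001  1.956  0.881] [ 0.824 -0.101  0.548]
[[ 0.901  0.404  0.158]
 [ 0.415 -0.909 -0.044]
 [ 0.126  0.105 -0.987]]
```

Request:
play_rows(series=[12, -35, -28, 0, 24, -70, -56, 0, 36, -105, -83, 0, 48, -138, -111, 0])

```text
time_s: 4.1
eef_pos: [0.7701, 0.0469, 0.6311]
eef_rot: [0.04, 0.973, 0.211, 0.083]
force: [-0.2, 0.6, -0.2]
gripper_width: 0.0855
gripper_force: 0.0
```

Request:
play_rows(series=[40, 19, -24, 0])

```text
time_s: 4.2
eef_pos: [0.7755, 0.0489, 0.6384]
eef_rot: [0.042, 0.971, 0.213, 0.1]
force: [-0.1, -0.2, 0.4]
gripper_width: 0.0854
gripper_force: 0.0
```

Request:
play_rows(series=[40, 19, -24, 0])

```text
time_s: 4.3
eef_pos: [0.784, 0.0423, 0.6408]
eef_rot: [0.045, 0.97, 0.211, 0.114]
force: [-0.2, -1.3, 0.3]
gripper_width: 0.0856
gripper_force: 0.0
```

Request:
play_rows(series=[40, 19, -24, 0])

```text
time_s: 4.4
eef_pos: [0.7903, 0.0382, 0.6456]
eef_rot: [0.048, 0.968, 0.21, 0.128]
force: [0.2, 0.0, -0.4]
gripper_width: 0.0854
gripper_force: 0.0
```

Request:
play_rows(series=[40, 19, -24, 0])

```text
time_s: 4.5
eef_pos: [0.7952, 0.0357, 0.6528]
eef_rot: [0.051, 0.966, 0.209, 0.143]
force: [0.0, -1.0, -0.2]
gripper_width: 0.0853
gripper_force: 0.0
```

```bash
cat >st.py <<'E'
from h import *
np.set_printoptions(precision=3,suppress=True)
s=manip.state();M=Q(s['eef_rot']);t=M[:,2]
print(s['time_s'],s['q'],s['eef_pos']);print(M);print("tilt",np.degrees(np.arccos(-t[2])),"az",np.degrees(np.arctan2(t[1],t[0])),'q0',np.degrees(s['q'][0]))
E
python3 st.py
```

```text
4.5 [-0.101  0.594  0.298 -0.008  1.944  1.039] [0.795 0.036 0.653]
[[ 0.871  0.39   0.298]
 [ 0.419 -0.907 -0.038]
 [ 0.256  0.158 -0.954]]
tilt 17.495916277740214 az -7.255422419108753 q0 -5.771707436442578
```

Request:
play_rows(series=[43, 18, -17, 0])

```text
time_s: 4.6
eef_pos: [0.8033, 0.0358, 0.6575]
eef_rot: [0.054, 0.963, 0.209, 0.16]
force: [-0.0, -0.1, 0.5]
gripper_width: 0.0858
gripper_force: 0.0
```

Request:
play_rows(series=[43, 18, -17, 0])

```text
time_s: 4.7
eef_pos: [0.8114, 0.0365, 0.661]
eef_rot: [0.056, 0.961, 0.209, 0.175]
force: [-0.4, -0.7, 0.1]
gripper_width: 0.0855
gripper_force: 0.0
```

Request:
play_rows(series=[43, 18, -17, 0])

```text
time_s: 4.8
eef_pos: [0.8184, 0.0373, 0.6661]
eef_rot: [0.059, 0.958, 0.209, 0.19]
force: [-0.5, -0.1, -0.2]
gripper_width: 0.0854
gripper_force: 0.0
```

Request:
play_rows(series=[43, 17, -15, 0])

```text
time_s: 4.9
eef_pos: [0.8252, 0.039, 0.6719]
eef_rot: [0.062, 0.954, 0.209, 0.205]
force: [-0.0, -0.4, -0.1]
gripper_width: 0.0852
gripper_force: 0.0
```

Request:
play_rows(series=[44, 17, -12, 0])

```text
time_s: 5.0
eef_pos: [0.8332, 0.0411, 0.6767]
eef_rot: [0.065, 0.95, 0.209, 0.221]
force: [0.0, 0.3, 0.3]
gripper_width: 0.0855
gripper_force: 0.0
```

Request:
play_rows(series=[45, 17, -10, 0])

```text
time_s: 5.1
eef_pos: [0.8421, 0.0431, 0.6804]
eef_rot: [0.067, 0.947, 0.208, 0.236]
force: [0.4, 0.5, -0.0]
gripper_width: 0.0852
gripper_force: 0.0
```

Request:
play_rows(series=[45, 17, -8, 0])

```text
time_s: 5.2
eef_pos: [0.8511, 0.0451, 0.6838]
eef_rot: [0.07, 0.943, 0.208, 0.252]
force: [1.2, 0.1, 0.8]
gripper_width: 0.0852
gripper_force: 0.0
```

Request:
play_rows(series=[45, 17, -6, 0])

```text
time_s: 5.3
eef_pos: [0.8604, 0.0469, 0.6871]
eef_rot: [0.073, 0.938, 0.207, 0.267]
force: [1.1, -0.1, -0.0]
gripper_width: 0.0856
gripper_force: 0.0
```

```bash
python3 st.py
```

```text
5.3 [-0.09   0.589  0.298  0.023  1.694  1.054] [0.86  0.047 0.687]
[[ 0.772  0.351  0.531]
 [ 0.428 -0.903 -0.026]
 [ 0.47   0.247 -0.847]]
tilt 32.09657453470849 az -2.7576717452322037 q0 -5.183002468090586
```

Request:
play_rows(series=[27, 35, 13, 0])

```text
time_s: 5.4
eef_pos: [0.8772, 0.029, 0.6816]
eef_rot: [0.074, 0.934, 0.209, 0.28]
force: [0.2, 0.7, -0.0]
gripper_width: 0.0854
gripper_force: 0.0
```

Request:
play_rows(series=[27, 35, 13, 0])

```text
time_s: 5.5
eef_pos: [0.895, 0.0053, 0.6709]
eef_rot: [0.077, 0.931, 0.207, 0.29]
force: [0.5, -0.1, 0.2]
gripper_width: 0.0852
gripper_force: 0.0
```

```bash
cat >>st.py <<'E'
print("want turn about tool z:",np.degrees(np.arctan2(M[:,1]@-u_,M[:,0]@-u_)))
print("n.t",np.degrees(np.arccos(-t@n_)))
print("to standoff (tool mm):",M.T@(np.array([.433,-.278,.316])-s['eef_pos'])*1e3,M.T@(np.array([.433,-.278,.55])-s['eef_pos'])*1e3)
E
python3 st.py
```

```text
5.5 [-0.146  0.623  0.299  0.059  1.613  1.008] [0.895 0.005 0.671]
[[ 0.746  0.341  0.572]
 [ 0.43  -0.902 -0.024]
 [ 0.508  0.264 -0.82 ]]
tilt 34.90611272804565 az -2.3951398557535932 q0 -8.350929967993162
want turn about tool z: -148.8396062721256
n.t 2.5141081819408013
to standoff (tool mm): [-646.906    4.468   33.734] [-528.102   66.238 -158.167]
```

Request:
play_rows(series=[-44, 5, -13, -8, -88, 11, -26, -16, -132, 16, -39, -24, -176, 22, -53, -32, -220, 28, -66, -40, -264, 33, -79, -48, -308, 38, -92, -56, -352, 44, -105, -64])

```text
time_s: 6.3
eef_pos: [0.5857, -0.1833, 0.5905]
eef_rot: [0.219, 0.68, 0.669, 0.204]
force: [-0.5, -1.1, -0.4]
gripper_width: 0.0853
gripper_force: 0.0
```

```bash
python3 st.py
```

```text
6.3 [-0.661 -0.175  1.414  0.341  1.397 -0.616] [ 0.586 -0.183  0.591]
[[ 0.021  0.821  0.57 ]
 [ 1.    -0.008 -0.026]
 [-0.017  0.571 -0.821]]
tilt 34.82012689713109 az -2.5947479354090555 q0 -37.8508814838119
want turn about tool z: -84.80794921805735
n.t 2.3988098470560253
to standoff (tool mm): [ -93.365 -281.335  140.7  ] [ -97.25  -147.777  -51.402]
```

Request:
play_rows(series=[-24, -37, -13, -8, -48, -74, -26, -16, -72, -111, -38, -24, -97, -148, -51, -32, -96, -175, -13, -40, -95, -202, 26, -48, -94, -229, 64, -56, -94, -255, 103, -64])

```text
time_s: 7.1
eef_pos: [0.4334, -0.2761, 0.3604]
eef_rot: [0.293, 0.227, 0.927, 0.057]
force: [0.0, -0.4, -0.5]
gripper_width: 0.0853
gripper_force: 0.0
```

Request:
play_rows(series=[0, 0, 0, -8, 0, 0, 0, -16, 0, 0, 0, -21, 0, 0, 0, -21])

```text
time_s: 7.5
eef_pos: [0.4339, -0.276, 0.362]
eef_rot: [0.299, 0.057, 0.953, 0.004]
force: [0.5, 0.3, 0.2]
gripper_width: 0.085
gripper_force: 0.0
```

```bash
python3 st.py; python3 - <<'E'
from h import *
s=manip.state();a=manip.snapshot("wrist");cv2.imwrite("pics/w1.png",a)
print(repr(s['eef_pos']),repr(s['eef_rot']))
E
```

```text
7.5 [-1.105 -0.343  1.987  0.556  1.226 -2.676] [ 0.434 -0.276  0.362]
[[-0.815  0.106  0.569]
 [ 0.111  0.994 -0.026]
 [-0.568  0.042 -0.822]]
tilt 34.746594762831975 az -2.6283070280742926 q0 -63.32915513575154
want turn about tool z: -0.7000088500410457
n.t 2.383452716558198
to standoff (tool mm): [26.682 -3.998 37.298] [-106.327    5.766 -154.975]
array([ 0.43394067, -0.27600726,  0.36198056]) array([0.29856802, 0.05682104, 0.95268661, 0.00409057])
```

View pics/w1.png

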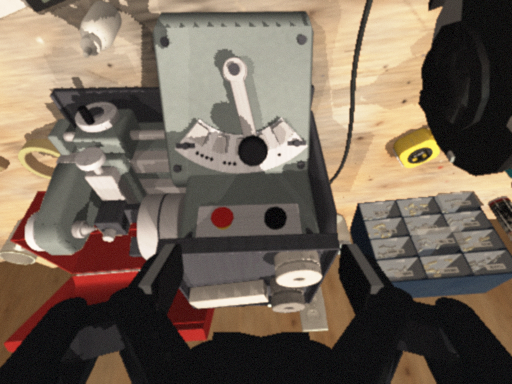

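The wrist view shows the knob at (253,150) and the pivot at (234,68), with the notches at the sector's inner rim. The 4-dot group is near (204,155) and the 3-dot group near (228,163). I'll zoom in on the sector.

```bash
python3 - <<'E'
import cv2
a=cv2.imread("pics/w1.png")[40:190,150:330]
cv2.imwrite("pics/w1c.png",cv2.resize(a,(720,600),interpolation=cv2.INTER_CUBIC))
E
```

```text
(no output)
```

View pics/w1c.png

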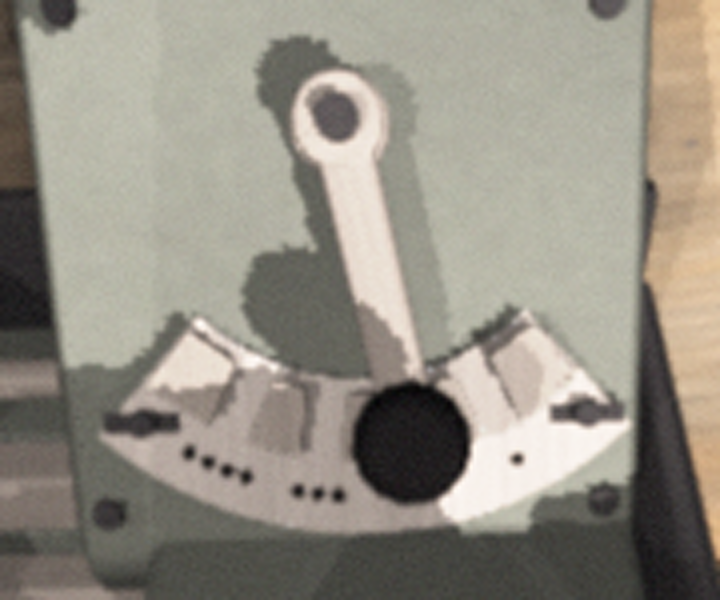

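```bash
cat > m.py <<'E'
from h import *
np.set_printoptions(precision=1,suppress=True)
pose=(np.array([ 0.43394067, -0.27600726,  0.36198056]),np.array([0.29856802, 0.05682104, 0.95268661, 0.00409057]))
C=lambda x,y:(150+x/4,40+y/4)
def plane(uv,h):
    r=ray("wrist",uv,pose);p=face(r[0]);d=F.T@r[1];return p+d*(h-p[2])/d[2]
T=lambda x,y:(150+(x-400)/3.077,140+y/3.077)
k,e=tri(ray("wrist",C(412,441),pose),ray("top",T(603,193)));print("knob",k*1e3,face(k)*1e3,e*1e3)
p,e=tri(ray("wrist",C(335,115),pose),ray("top",T(655,288)));print("piv",face(p)*1e3,e*1e3)
b1,b2=plane(C(110,513),.0),plane(C(604,498),.0);print("bolts",b1*1e3,b2*1e3, plane(C(58,10),0)*1e3,plane(C(607,3),0)*1e3)
pv=face(p)
for nm,q,h in [("d1",(517,458),.008),("d3",(318,494),.008),("d4",(218,465),.008),("n1",(515,370),.004),("n3",(278,418),.004),("n3L",(248,418),.008),("n3R",(308,418),.008),("n4",(205,380),.004)]:
    v=plane(C(*q),h)-pv;print(nm,v*1e3,round(float(np.arctan2(v[1],v[0])),3))
E
python3 m.py
```

```text
knob [ 528.5 -288.7  180.5] [-31.7 -20.2  59.4] 2.07481719132623
piv [-123.2    0.1   30.5] 2.271450935198176
bolts [ 1.6 85.   0. ] [ -0.  -90.3   0. ] [-156.8   84.1    0. ] [-158.   -85.8    0. ]
d1 [106.7 -58.2 -22.5] -0.499
d3 [117.9  10.9 -22.5] 0.092
d4 [107.1  44.5 -22.5] 0.394
n1 [ 77.2 -57.6 -26.5] -0.641
n3 [ 92.   23.6 -26.5] 0.251
n3L [ 91.3  33.2 -22.5] 0.349
n3R [ 91.6  13.  -22.5] 0.141
n4 [ 78.8  47.3 -26.5] 0.541
```

```bash
cat > k.py <<'E'
from h import *
np.set_printoptions(precision=1,suppress=True)
s=manip.state();M=Q(s['eef_rot']);k=P0+F@(np.array([-31.8,-19.7,57.4])/1e3)
print("knob",k*1e3,"to grasp",M.T@(k-s['eef_pos'])*1e3-[0,0,6])
print("tool axes in face(u,right,out)\n",F.T@M*100)
print("tcp face",face(s['eef_pos'])*1e3,"grasp pt",face(s['eef_pos']+M[:,2]*.006)*1e3,"w",s['gripper_width'],s['gripper_force'],"f",F.T@s['force'])
E
python3 k.py
```

```text
knob [ 529.5 -289.4  178.8] to grasp [ 24.6 -11.  199.2]
tool axes in face(u,right,out)
 [[-100.     1.5   -0.6]
 [  -1.5  -99.9   -4.3]
 [   0.7    4.3  -99.9]]
tcp face [ -5.8 -21.6 262.7] grasp pt [ -5.8 -21.9 256.8] w 0.0855083986211394 0.0 f [ 0.3  0.  -0.1]
```

Request:
play_rows(series=[8, -4, 40, 0, 16, -8, 80, 0, 25, -11, 120, 0, 25, -11, 145, 0, 25, -11, 160, 0, 25, -11, 175, 0, 25, -11, 188, 0, 25, -11, 199, 0])

```text
time_s: 8.35
eef_pos: [0.526, -0.2888, 0.1828]
eef_rot: [0.298, 0.058, 0.953, 0.005]
force: [0.2, -0.8, -0.4]
gripper_width: 0.0857
gripper_force: 0.0
```

```bash
python3 k.py; python3 - <<'E'
from h import *
a=manip.snapshot("wrist");cv2.imwrite("pics/w2.png",a)
E
```

```text
knob [ 529.5 -289.4  178.8] to grasp [-0.6 -0.4 -0.7]
tool axes in face(u,right,out)
 [[-100.     1.5   -0.6]
 [  -1.5  -99.9   -4.4]
 [   0.7    4.3  -99.9]]
tcp face [-32.4 -19.8  62.7] grasp pt [-32.4 -20.1  56.7] w 0.08574835087078533 0.0 f [-0.   0.8 -0.5]
```

View pics/w2.png

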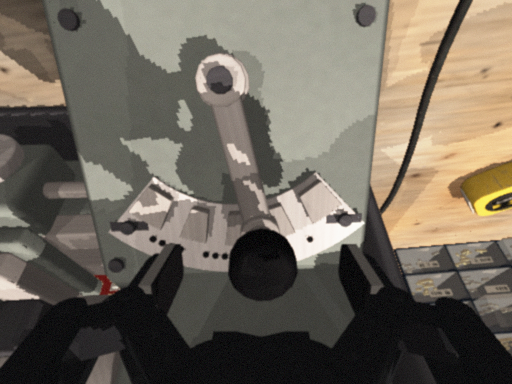

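The knob at (263,265) sits centred between the fingers at (165,280) and (360,280), so I can close on it.

Request:
play_rows(series=[0, 0, 0, 0, 0, 0, 0, 0, 0, 0, 0, 0, 0, 0, 0, 0, 0, 0, 0, 0, 0, 0, 0, 0, 0, 0, 0, 0, 0, 0, 0, 0], claw=25, newtons=50)

```text
time_s: 9.2
eef_pos: [0.5255, -0.2893, 0.1844]
eef_rot: [0.299, 0.057, 0.953, 0.004]
force: [-4.9, 1.7, 5.6]
gripper_width: 0.0349
gripper_force: 49.0
```

```bash
python3 k.py
```

```text
knob [ 529.5 -289.4  178.8] to grasp [-0.1  0.1  0.8]
tool axes in face(u,right,out)
 [[-100.     1.3   -0.5]
 [  -1.2  -99.9   -4.3]
 [   0.6    4.2  -99.9]]
tcp face [-31.8 -19.3  64.2] grasp pt [-31.9 -19.6  58.2] w 0.03488816484583542 48.985556960105896 f [-0.9 -1.1  7.5]
```

Request:
play_rows(series=[0, 0, -3, 0, 0, 0, -6, 0, 0, 0, -9, 0, 0, 0, -11, 0, 0, 0, -11, 0])

```text
time_s: 9.7
eef_pos: [0.5195, -0.2886, 0.1926]
eef_rot: [0.299, 0.057, 0.953, 0.005]
force: [7.5, -1.1, -5.6]
gripper_width: 0.0345
gripper_force: 50.5
```

```bash
python3 k.py
```

```text
knob [ 529.5 -289.4  178.8] to grasp [-0.4 -0.3 11.1]
tool axes in face(u,right,out)
 [[-100.     1.3   -0.6]
 [  -1.3  -99.9   -4.3]
 [   0.6    4.3  -99.9]]
tcp face [-32.1 -19.3  74.5] grasp pt [-32.1 -19.6  68.5] w 0.03445991270299302 50.53870439529419 f [ 3.   0.2 -8.9]
```

Request:
play_rows(series=[-0.5, -4, -0.2, 0, -1, -8, -0.4, 0, -1.4, -12, -0.6, 0, -1.7, -16, -0.8, 0, -2, -20, -1, 0, -2.2, -24, -1.1, 0, -2.2, -28, -1.2, 0, -2.2, -28, -1.2, 0])

```text
time_s: 10.5
eef_pos: [0.5196, -0.3181, 0.1961]
eef_rot: [0.301, 0.057, 0.952, 0.003]
force: [13.8, -2.2, 0.5]
gripper_width: 0.0345
gripper_force: 51.2
```

```bash
python3 k.py
```

```text
knob [ 529.5 -289.4  178.8] to grasp [ 5.1 28.9 12.9]
tool axes in face(u,right,out)
 [[-100.     1.3   -0.1]
 [  -1.3  -99.9   -4.1]
 [   0.1    4.1  -99.9]]
tcp face [-27.1  10.   75.2] grasp pt [-27.1   9.8  69.2] w 0.03450415643751746 51.22907280921936 f [11.7  0.5 -7.6]
```

```bash
python3 - <<'E'
from h import *
s=manip.state();a=manip.snapshot("wrist");print(s['time_s'],repr(s['eef_pos']),repr(s['eef_rot']))
cv2.imwrite("pics/w3.png",a);cv2.imwrite("pics/w3c.png",cv2.resize(a[30:300,80:400],(711,600),interpolation=cv2.INTER_CUBIC))
E
```

```text
10.5 array([ 0.51963525, -0.31814442,  0.19608604]) array([0.30086502, 0.05728773, 0.9519394 , 0.00311984])
```

View pics/w3c.png

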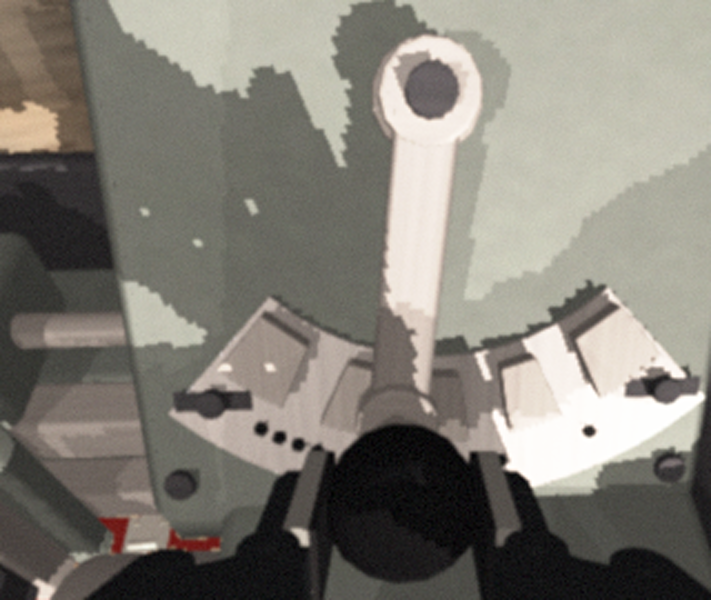

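The lever bar now runs from the pivot at (430,88) to the boss at (398,400). That puts it midway between the lands at x≈350 and x≈445, over the third gap. I'll open just enough to let the pin drop.

Request:
play_rows(series=[0, 0, 0, 0, 0, 0, 0, 0, 0, 0, 0, 0, 0, 0, 0, 0], claw=46)

```text
time_s: 10.95
eef_pos: [0.5171, -0.3163, 0.1931]
eef_rot: [0.298, 0.057, 0.953, 0.005]
force: [0.3, 0.2, -0.8]
gripper_width: 0.0465
gripper_force: 0.0
```

```bash
python3 k.py; python3 - <<'E'
from h import *
a=manip.snapshot("wrist");b=manip.snapshot("side");cv2.imwrite("pics/w4.png",a)
r=lambda i:cv2.resize(i,(400,400),interpolation=cv2.INTER_CUBIC)
cv2.imwrite("pics/w4c.png",np.hstack([r(a[100:300,140:340]),r(b[140:270,180:310])]))
E
```

```text
knob [ 529.5 -289.4  178.8] to grasp [ 1.1 27.4 12.1]
tool axes in face(u,right,out)
 [[-100.     1.3   -0.7]
 [  -1.3  -99.9   -4.4]
 [   0.8    4.4  -99.9]]
tcp face [-31.    8.5  74.3] grasp pt [-31.    8.2  68.3] w 0.04653544342131389 0.0 f [-0.2 -0.3 -0.9]
```

View pics/w4c.png

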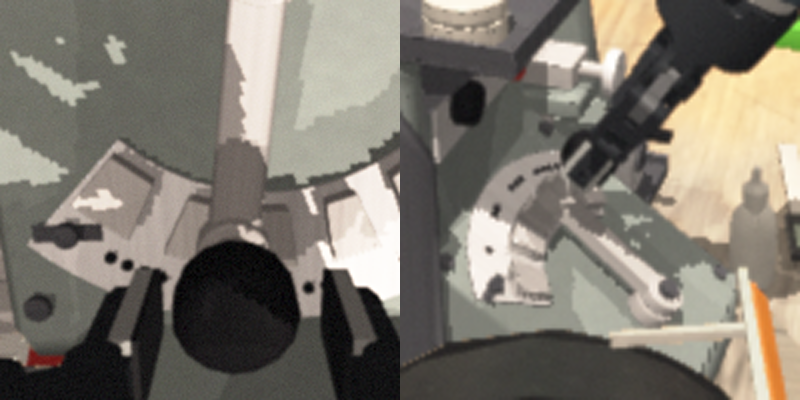

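The knob looks about 64 px wide, which suits the pin being home (about 63 expected, against 66 if it rested on a land). I'll check by touch with a gentle sideways nudge.

Request:
play_rows(series=[0, -3, 0, 0, 0, -5, 0, 0, 0, -6, 0, 0, 0, -7, 0, 0, 0, -7, 0, 0])

```text
time_s: 11.55
eef_pos: [0.5167, -0.3236, 0.1931]
eef_rot: [0.298, 0.057, 0.953, 0.005]
force: [-0.3, 0.3, 0.1]
gripper_width: 0.046
gripper_force: 0.1
```

```bash
python3 k.py
```

```text
knob [ 529.5 -289.4  178.8] to grasp [ 1.5 34.7 12.2]
tool axes in face(u,right,out)
 [[-100.     1.3   -0.7]
 [  -1.3  -99.9   -4.4]
 [   0.7    4.4  -99.9]]
tcp face [-30.7  15.7  74. ] grasp pt [-30.7  15.5  68. ] w 0.046033911476194185 0.07529245689511299 f [-0.2 -0.3  0.3]
```

Request:
play_rows(series=[0, -1, 0, 0, 0, -2, 0, 0, 0, -3, 0, 0, 0, -3, 0, 0])

```text
time_s: 11.95
eef_pos: [0.5166, -0.3246, 0.1929]
eef_rot: [0.298, 0.056, 0.953, 0.007]
force: [-0.4, 7.0, 5.1]
gripper_width: 0.046
gripper_force: 3.8
```

```bash
python3 k.py
```

```text
knob [ 529.5 -289.4  178.8] to grasp [ 1.4 35.7 12.1]
tool axes in face(u,right,out)
 [[-100.     1.3   -0.7]
 [  -1.3  -99.9   -4.8]
 [   0.7    4.8  -99.9]]
tcp face [-30.7  16.8  73.8] grasp pt [-30.7  16.5  67.8] w 0.04600701384733956 3.8057877123355865 f [ 1.9 -6.9  4.9]
```

The knob resists with 7 N (dragging would take about 2 N), so the pin is locked in the notch. Next I centre on the knob, open and retract along the normal.

Request:
play_rows(series=[0, 3, 0, 0, 0, 6, 0, 0, 0, 6, 0, 0, 0, 6, 0, 0, 0, 6, 0, 0], claw=80)

```text
time_s: 12.45
eef_pos: [0.5169, -0.3207, 0.1933]
eef_rot: [0.298, 0.057, 0.953, 0.005]
force: [0.1, -0.5, 0.7]
gripper_width: 0.0803
gripper_force: 0.0
```

Request:
play_rows(series=[0, 0, -15, 0, 0, 0, -35, 0, 0, 0, -60, 0, 0, 0, -90, 0, 0, 0, -120, 0, 0, 0, -150, 0, 0, 0, -180, 0, 0, 0, -180, 0])

```text
time_s: 13.25
eef_pos: [0.4141, -0.3179, 0.3454]
eef_rot: [0.3, 0.057, 0.952, 0.001]
force: [0.6, 0.2, 0.3]
gripper_width: 0.08
gripper_force: 0.0
```

```bash
python3 k.py; python3 - <<'E'
from h import *
a=manip.snapshot("wrist");b=manip.snapshot("top");cv2.imwrite("pics/w5.png",a)
r=lambda i:cv2.resize(i,(400,400),interpolation=cv2.INTER_CUBIC)
cv2.imwrite("pics/w5c.png",np.hstack([r(a[30:210,140:320]),r(b[140:310,150:320])]))
E
```

```text
knob [ 529.5 -289.4  178.8] to grasp [  4.2  34.5 195.6]
tool axes in face(u,right,out)
 [[-100.     1.1   -0.3]
 [  -1.1  -99.9   -3.7]
 [   0.4    3.7  -99.9]]
tcp face [-27.3  22.4 257.6] grasp pt [-27.3  22.2 251.6] w 0.08002139888951931 0.0 f [ 0.6 -0.3 -0. ]
```

View pics/w5c.png

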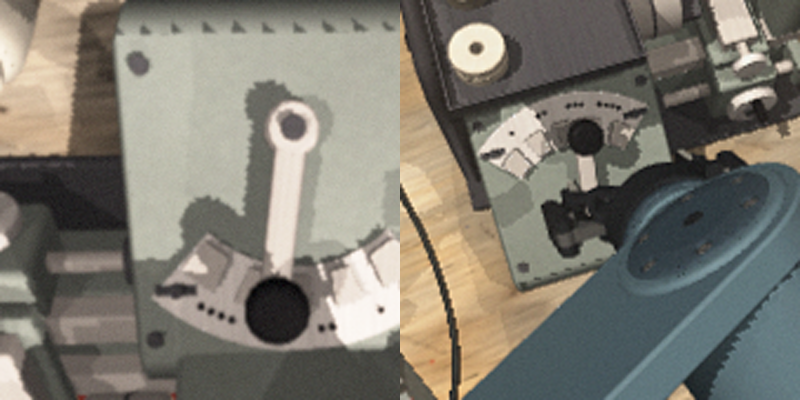

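The knob now covers the three dots: four dots show on one side of it and two on the other. The gripper is clear of everything.

```bash
python3 -c "
from station import manip
print(manip.finish_job())"
```

```text
the job is handed in; nothing more can be done
None
```

The feed lever is in the third notch (three dots) with the pin home: the knob held firm against a 7 N sideways push. I then let go, backed the gripper clear without going near the oil bottle or chuck key, and handed the job in at about 13 s; no verdict came back.

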